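# Click the water can's cap shut

### The arm

A 6-joint arm with a two-finger parallel gripper is mounted at the origin on the work surface. World frame = base frame: x ahead of the robot, y to its left, z up, the work surface at z = 0. Lengths are in m, angles in rad, forces in N, time in s.
With the tool pointing down it reaches from about 0.225 to 0.875 m from the base axis. Payload 3.4 kg.
Tool frame: the origin (TCP) lies between the finger pads; the fingertips stand 17 mm ahead of it and the grasp point (between the pads) lies 2 mm behind it; y points along the fingers, z is the direction in which the jaws open and shut, and the axes are right-handed (so a half turn about y gives the same grasp; the last joint's range is limited). The gripper opens to 85 mm and grips with 20 to 120 N. Pads are 22 mm wide; open, the fingers measure 114 mm over their backs; the gripper's body (76 mm by 85 mm) begins 54 mm behind the grasp point. The pads swing forward as they close: fully open they stand 13 mm farther back than shut.
Start: joints at [1.043, 0.276, 1.505, -0, 1.361, -0.121], TCP at [0.228, 0.528, 0.248] pointing down, gripper open.
Joint ranges: [-2.89, 2.89], [-0.75, 2.08], [0.22, 2.7], [-1.18, 4.32], [0.11, 2.71], [-2.7, 2.7]. Speed limits (rad/s): [2.57, 2.57, 3.14, 3.14, 3.14, 3.14].

### API

Orientations are given as a unit quaternion [w, x, y, z].
In Python, from rig import manip, get_image, camera_model, sign_off, spot_in, silhouettes, spot_point gives the robot as it stands.
- The arm moves only by the tool jog_arm, never from a script. Its argument "targets" is a list of rows, each a list of 3 entries, a list of its own where there are three numbers: the finger opening in m, from 0 to 0.0854, then the shift along the world's x, y, z in m, then the turn about the world's z in rad. In form: [[claw, [x, y, z], spin], ...]. A call has 1 to 10 rows; each row shifts and turns the commanded pose from where the row before left it; what a row does not reach is not made up. A row lasts 1/8 s, in which the tool goes at most 62.5 mm and 10.7 degrees, less where a joint would pass 70% of its speed; a pose out of reach is approached as far as the arm can. A call with a gripper value outside its range is refused whole. The fingers move at their own pace and stop on an object; "force" is the grip in N (left out, the last holds). Time passes only in rows, so rows that do not move let the fingers close. It gives the time, the measured TCP pose, the force and the opening at its end, in the units of the state.
- manip.get_state(): the state, without advancing time (a new reading comes with each control period).
- get_image(name): name is "side" or "top" or "wrist"; returns (picture, depth): 420x560x3 uint8, red, green, blue; 420x560 float32, m along the optical axis (not along the pixel's ray), 0 where there is no reading.
- camera_model(name): a dict with "mtx" (3x3 intrinsics, pixels), "world_from_camera" (4x4, takes a point from camera to world coordinates). Camera axes: x right, y up, looking along -z (the intrinsics and any distortion apply to the point x, -y, -z); pixel columns grow to the right and rows downward; lengths in m; the calibration is good to about 2 mm. The wrist camera is an equidistant fisheye: a pixel r from the principal point sees the ray r / f radians off the axis. A picture is of the moment at which its call begins: read the wrist's pose just before it. camera_model takes no time and is no camera call; for the wrist camera it gives the pose at the moment of the call.
- sign_off(): hands the job in, once; it reports no verdict.
Trained networks look in the newest picture that a camera, given by its name, has taken for a name from the list of things; names that differ only in an ending like _2 or _b are one class to them, and where a whole thing is asked for, a point or a joint stands for the part that bears it (a point fixed in the world has none). Each returns a list of dicts, best first, with "score" (0 to 1); they miss things now and then, are a little off and sometimes report something else, mostly with a low value. They report only what shows in the picture. A call takes as long as a camera call.
- spot_in(name, camera): "position" ([column, row] in pixels, amid what is visible of it).
- silhouettes(name, camera): "mask" (420x560 bool, what is visible of it) and "position" ([column, row] in pixels, amid what is visible of it).
- spot_point(name, camera): "position" ([column, row] in pixels: a listed point, or the origin of a listed thing).
The state is a dict: "clock": time; "qpos": joint angles; "qd": joint speeds; "effort": joint torques, N m; "position": TCP position; "ee_rot": TCP orientation; "contact_force": force on the tool from outside, world axes, zero at the start; "moment": the same for the moment, N m; "width": finger opening in m.
Only numpy, scipy, OpenCV 4.12 (cv2) and the standard library are available. Lean on these libraries where they do the work, as an engineer would, in place of code of your own. Each camera call takes 0.05 s, during which the arm holds its last target.

### The job

The white cap on the blue water can is still loose. Turn it clockwise by its upright grip bar until it is tight and you have felt the ratchet click over at least once, then stop (three clicks at most) and let go. Leave the red fuel can's cap as it is.

Things in the scene. Friction and masses are not known exactly. Their poses are not given: they have to be found in the camera images.
- water_cap (a point): Middle of the grip bar of the white cap on the BLUE can, on the vertical turning axis (z), 245 mm above the counter. The bar stands on a disc (68 mm across, top face at 222 mm) and is 66 mm long (x axis, towards the end with the yellow dash), 18 thick (y axis), 46 high, its top at 268 mm. Pinch it across its thickness.
- water_can: BLUE plastic canister, immovable, 190 mm long, 130 wide, 190 to the shoulder; origin on the counter under the cap's axis, x towards its carrying handle, which rises to 205 mm. A white peg on the shoulder, on the handle's side of the cap, shows where the yellow nub of the cap's black collar (74 mm across, under the disc) stands when tight.
- water_thread (a joint): How far the blue can's collar is screwed on, rad, growing clockwise seen from above. It is tight at the stop, 1.2, where the yellow nub stands at the white peg; it starts 0.25 to 0.9 short of it. Turns with about 0.05 N m and stays where left.
- water_slip (a joint): How far the white disc and bar have slipped clockwise past the blue can's collar, rad; 0 at the start. Disc and collar turn together until the collar is at its stop; then the ratchet slips at about 0.2 N m, easing after each click: one click each 0.26 rad (15 degrees). It cannot slip anticlockwise past 0.
- fuel_cap_end (a point): End (with the yellow dash), half-way up, of the grip bar of the same kind of cap on the RED canister, 33 mm from its axis, which lies along this point's -x; 245 mm above the counter. Must not be turned. The two cans may stand either way round.

How it is judged:
By the outcome, as a careful person would: the job done as asked, in the order asked, and still so for the second after the job is handed in, with the robot touching nothing.
It also fails if it takes over 34 s, if anything falls off the work surface, if the arm or the gripper's body presses on something with over 40 N, if the wrist force passes 120 N, or if a joint passes its speed limit or range.

## Working session

There is one attempt and no reset: what is moved stays moved. The work goes in short steps, Python scripts to look and compute and a tool call to move; the robot and the scene stay as the last step left them, time stands still between calls to the robot, and variables do not carry over. Pictures are saved under pics/ and viewed, and the job is handed in when it is done.

Besides the shell and the picture viewer there is one more tool, called as name(argument=value, ...), one argument or row to a line, values as JSON. jog_arm: Moves the arm, as the interface text tells. Its arguments: {"type":"object","properties":{"targets":{"type":"array","items":{"type":"array"}},"force":{"type":"number"}},"required":["targets"]}

```bash
mkdir -p pics; cat > h.py <<'E'
import numpy as np,cv2
from rig import manip, get_image, camera_model, sign_off, spot_in, silhouettes, spot_point
def save(n,im): cv2.imwrite('pics/'+n+'.png',cv2.cvtColor(im,cv2.COLOR_RGB2BGR))
def ray(cam,px):
    m=camera_model(cam);K=np.array(m['mtx']);T=np.array(m['world_from_camera'])
    x=(px[0]-K[0,2])/K[0,0];y=(px[1]-K[1,2])/K[1,1]
    if cam=='wrist':
        r=np.hypot(x,y);s=np.sin(r)/r if r>1e-9 else 1;d=np.array([x*s,-y*s,-np.cos(r)])
    else: d=np.array([x,-y,-1.])
    return T[:3,3],T[:3,:3]@d
def atz(cam,px,z):
    o,d=ray(cam,px);return o+d*(z-o[2])/d[2]
E
python3 - <<'E'
from h import *
print(manip.get_state())
for c in ['top','side','wrist']:
    im,d=get_image(c);save(c+'0',im)
    print(c,{k:v for k,v in camera_model(c).items() if k not in('mtx','world_from_camera')})
    for n in ['water_cap','fuel_cap_end','water_can']:
        for r in spot_point(n,c)[:2]: print(n,r, atz(c,r['position'],0 if n=='water_can' else .245))
E
```

```text
{'clock': 0.0, 'qpos': array([ 1.04302465e+00,  2.76624220e-01,  1.50612760e+00,  2.22080228e-05,
        1.36073104e+00, -1.21011235e-01]), 'qd': array([ 1.68294611e-03, -5.32068159e-04, -1.14723093e-03, -1.15540919e-03,
       -7.32652224e-04,  5.24264973e-06]), 'effort': array([-2.66016374e-03, -4.16779947e+01, -2.45806825e+01, -6.34213320e-04,
        1.09330821e-02, -1.53623051e-05]), 'position': array([0.22724022, 0.52764599, 0.24742524]), 'ee_rot': array([-0.69190128,  0.69316326, -0.14304398,  0.14260342]), 'contact_force': array([ 0.27491237,  0.69344536, -0.07310235]), 'moment': array([1.65861755e-05, 3.32148235e-02, 2.43648833e-03]), 'width': 0.08547301988305778}
top {}
water_cap {'position': [147.4, 187.5], 'score': 0.89} [0.60510636 0.27815075 0.245     ]
fuel_cap_end {'position': [384.9, 219.4], 'score': 0.69} [ 0.53327213 -0.18305257  0.245     ]
water_can {'position': [178.3, 212.6], 'score': 0.63} [6.00389260e-01 2.80200567e-01 1.11022302e-16]
side {}
water_cap {'position': [227.8, 260.4], 'score': 0.57} [0.6081624  0.28865079 0.245     ]
fuel_cap_end {'position': [294.4, 130.4], 'score': 0.79} [ 0.52654693 -0.17373959  0.245     ]
water_can {'position': [239.4, 373.8], 'score': 0.9} [0.6053069  0.29057874 0.        ]
wrist {}
```

View pics/top0.png

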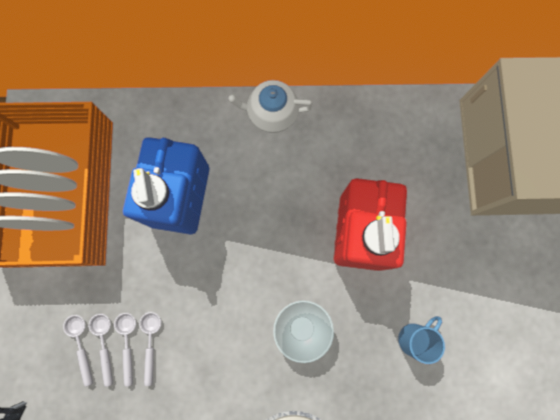

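View pics/side0.png

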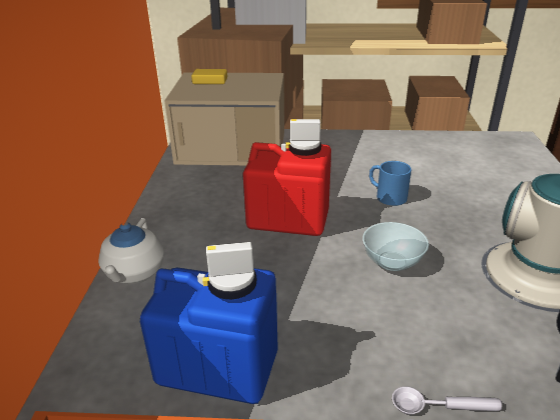

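```bash
python3 - <<'E'
from h import *
im=cv2.cvtColor(cv2.imread('pics/top0.png'),cv2.COLOR_BGR2RGB)
save('top0z',cv2.resize(im[140:240,90:230],None,fx=5,fy=5,interpolation=cv2.INTER_CUBIC))
E
```

```text
(no output)
```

View pics/top0z.png

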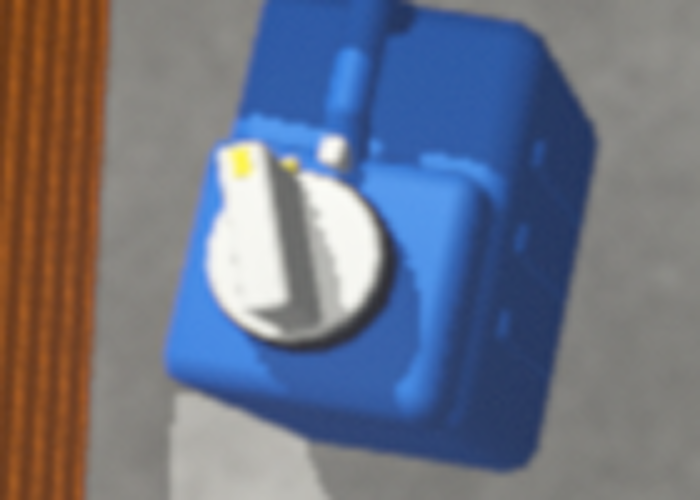

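```bash
python3 - <<'E'
from h import *
im,d=get_image('top')
T=np.array(camera_model('top')['world_from_camera']);o=T[:3,3]
def dep(px):
    o,r=ray('top',px);D=d[int(round(px[1])),int(round(px[0]))];return o+r*D
print('cam',o)
f=lambda x,y:(x/5+90-.4,y/5+140-.4)
for n,p,z in [('disc',(298,256),.222),('dash',(242,162),.268),('bar far L',(217,150),.268),('far R',(270,145),.268),('near R',(290,302),.268),('nearL',(238,308),.268),('nub',(290,162),.21),('peg',(333,148),.2)]:
    q=f(*p);print(n,q,atz('top',q,z).round(4),dep(q).round(4))
# point cloud of bar top
pts=[];
for v in range(160,215):
    for u in range(115,170):
        p=dep((u,v)); 
        if .262<p[2]<.275: pts.append(p)
pts=np.array(pts);print(len(pts),pts.mean(0))
r=cv2.minAreaRect((pts[:,:2]*1000).astype(np.float32));print(r)
pts=[dep((u,v)) for v in range(160,215) for u in range(115,170)]
pts=np.array([p for p in pts if .217<p[2]<.227]);print(len(pts),pts.min(0),pts.max(0))
E
```

```text
cam [0.41431974 0.02579852 0.9865875 ]
disc (149.2, 190.79999999999998) [0.6041 0.2821 0.222 ] [0.5982 0.2741 0.246 ]
dash (138.0, 172.0) [0.6298 0.2892 0.268 ] [0.6298 0.2892 0.2679]
bar far L (133.0, 169.6) [0.6347 0.2988 0.268 ] [0.6589 0.3288 0.1891]
far R (143.6, 168.6) [0.6363 0.2788 0.268 ] [0.6605 0.3064 0.1897]
near R (147.6, 200.0) [0.575  0.2691 0.268 ] [0.5771 0.2723 0.2587]
nearL (137.2, 201.2) [0.5731 0.2884 0.268 ] [0.5829 0.3048 0.2233]
nub (147.6, 172.0) [0.6469 0.2908 0.21  ] [0.6462 0.29   0.2122]
peg (156.2, 169.2) [0.6556 0.2766 0.2   ] [0.6536 0.2745 0.2064]Traceback (most recent call last):
  File "<stdin>", line 14, in <module>
  File "<stdin>", line 5, in dep
  File "h.py", line 5, in ray
    m=camera_model(cam);K=np.array(m['mtx']);T=np.array(m['world_from_camera'])
ValueError: time passes only in moves, steps and waits
```

```bash
python3 - <<'E'
from h import *
from scipy.spatial.transform import Rotation as R
im,d=get_image('top')
m=camera_model('top');K=np.array(m['mtx']);T=np.array(m['world_from_camera'])
v,u=np.mgrid[155:215,115:170];D=d[155:215,115:170]
P=np.stack([(u-K[0,2])/K[0,0]*D,-(v-K[1,2])/K[1,1]*D,-D],-1).reshape(-1,3)@T[:3,:3].T+T[:3,3]
b=P[(P[:,2]>.264)&(P[:,2]<.272)];print(len(b),b.mean(0),cv2.minAreaRect((b[:,:2]*1000).astype(np.float32)))
c=b[:,:2]-b[:,:2].mean(0);w=np.linalg.svd(c,full_matrices=False)[2][0];print('bar angle',np.arctan2(w[1],w[0]))
s=P[(P[:,2]>.219)&(P[:,2]<.225)];print(len(s),s.min(0),s.max(0))
st=manip.get_state();q=st['ee_rot'];M=R.from_quat(np.r_[q[1:],q[0]]).as_matrix();print(M.round(3),st['clock'])
for v_ in M.T: print(np.arctan2(v_[1],v_[0]))
E
```

```text
322 [0.60361556 0.2839747  0.26802991] ((604.633544921875, 284.5492248535156), (65.54535675048828, 18.27920150756836), 11.895295143127441)
bar angle -2.9519905944971203
416 [0.57087814 0.25090159 0.21900794] [0.63681354 0.31738816 0.22497518]
[[ 0.918  0.     0.396]
 [-0.396  0.     0.918]
 [ 0.    -1.     0.   ]] 0.7
-0.40683809604877874
0.9855955544491872
1.1639582369256258
```

jog_arm(
  targets=[
    [0.085,[0,0,0.05],0],
    [0.085,[0,-0.03,0.04],0.1],
    [0.085,[0.0,-0.05,0.03],0.1],
    [0.085,[0.02,-0.05,0],0.1],
    [0.085,[0.04,-0.035,0],0.1],
    [0.085,[0.05,-0.02,0],0.1],
    [0.085,[0.05,-0.02,0],0.1],
    [0.085,[0.05,-0.01,0],0],
    [0.085,[0.05,-0.01,0],0],
    [0.085,[0.05,-0.01,0],0],
  ],
)

```text
clock: 1.95
position: [0.5391, 0.2925, 0.3684]
ee_rot: [0.704, -0.704, -0.068, 0.068]
contact_force: [0.8, 0.5, 0.5]
width: 0.0853
```

jog_arm(
  targets=[
    [0.085,[0.05,-0.008,0],0],
    [0.085,[0.015,0,0],0],
    [0.085,[0,0,0],0],
    [0.085,[0,0,0],0],
  ],
)

```text
clock: 2.45
position: [0.6011, 0.2856, 0.3688]
ee_rot: [0.704, -0.704, -0.068, 0.069]
contact_force: [-0.2, 0.4, 0.1]
width: 0.0851
```

```bash
python3 - <<'E'
from h import *
s=manip.get_state();print(s['clock'],s['position'],s['qpos'],s['contact_force'],s['moment'])
im,d=get_image('wrist');save('w1',im)
for r in spot_point('water_cap','wrist')[:2]: print(r,atz('wrist',r['position'],.245))
E
```

```text
2.45 [0.60107865 0.28559953 0.36884614] [ 3.38785404e-01  3.85170632e-01  1.05260998e+00  5.87156443e-04
  1.70424492e+00 -1.42619182e+00] [-0.15149494  0.36771446  0.08190365] [ 0.03841909 -0.01772736 -0.00722369]
{'position': [280.2, 209.1], 'score': 0.83} [0.60300044 0.28565225 0.245     ]
```

View pics/w1.png

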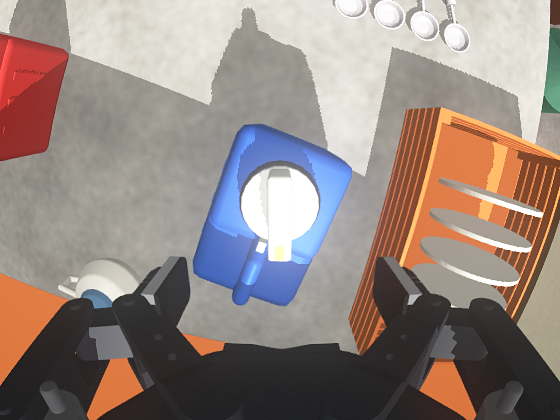

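jog_arm(
  targets=[
    [0.085,[0.003,-0.001,-0.03],0],
    [0.085,[0,0,-0.04],0],
    [0.085,[0,0,-0.03],0],
    [0.085,[0,0,-0.02],0],
    [0.085,[0,0,-0.002],0],
    [0.085,[0,0,0],0],
    [0.085,[0,0,0],0],
  ],
)

```text
clock: 3.42
position: [0.6059, 0.2845, 0.248]
ee_rot: [0.704, -0.704, -0.069, 0.067]
contact_force: [-0.0, -0.1, 0.2]
width: 0.0851
```

```bash
python3 - <<'E'
from h import *
s=manip.get_state();print(s['clock'],s['position'],s['qpos'],s['contact_force'],s['moment'])
im,d=get_image('wrist');save('w2',im)
E
```

```text
3.425 [0.60593355 0.2844675  0.24799642] [ 3.34981706e-01  4.18179637e-01  1.28814734e+00  1.56734787e-04
  1.43245793e+00 -1.42930080e+00] [-0.02047213 -0.11621555  0.18732643] [-0.03507816 -0.03381713 -0.00688029]
```

View pics/w2.png

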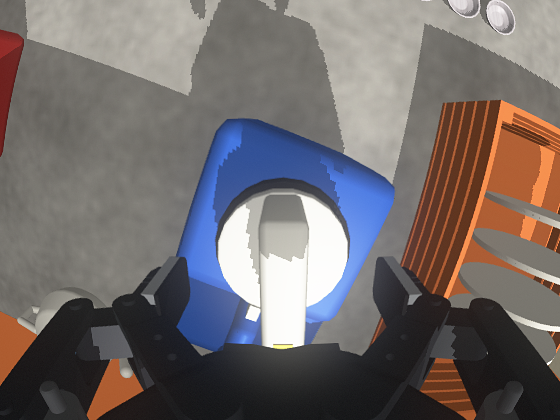

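jog_arm(
  targets=[
    [0.05,[-0.0015,0,0],0],
    [0.03,[0,0,0],0],
    [0.01,[0,0,0],0],
    [0.01,[0,0,0],0],
    [0.01,[0,0,0],0],
    [0.01,[0,0,0],0],
    [0.01,[0,0,0],0],
  ],
  force=40,
)

```text
clock: 4.35
position: [0.604, 0.2845, 0.2465]
ee_rot: [0.704, -0.703, -0.068, 0.068]
contact_force: [-0.9, 2.5, 2.0]
width: 0.0176
```

```bash
python3 - <<'E'
from h import *
s=manip.get_state();print(s['clock'],s['position'],s['ee_rot'],s['qpos'],s['contact_force'],s['moment'],s['width'])
im,d=get_image('wrist');save('w3',im)
im,d=get_image('side');save('s3',im[220:320,180:300])
E
```

```text
4.35 [0.60398985 0.28452196 0.24651143] [ 0.70413636 -0.70347599 -0.06832788  0.06815294] [ 3.35658565e-01  4.17365598e-01  1.29309936e+00  8.57196291e-04
  1.43066629e+00 -1.42857121e+00] [-0.9436746   2.5370173   1.96790736] [ 0.41066105  0.15200954 -0.03660348] 0.017640322050771946
```

View pics/w3.png

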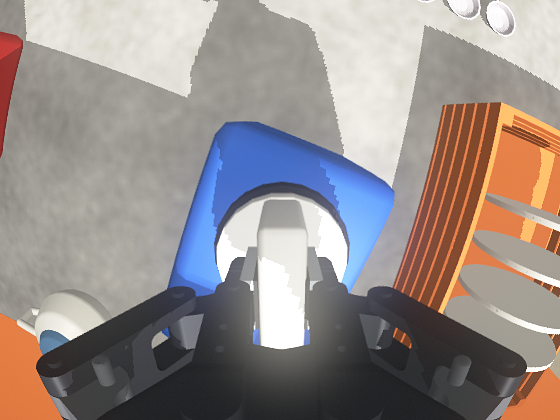

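jog_arm(
  targets=[
    [0.01,[0,0,0],-0.06],
    [0.01,[0,0,0],-0.06],
    [0.01,[0,0,0],-0.06],
    [0.01,[0,0,0],-0.06],
    [0.01,[0,0,0],0],
  ],
)

```text
clock: 5.08
position: [0.6039, 0.2849, 0.2465]
ee_rot: [0.707, -0.706, 0.016, -0.016]
contact_force: [-1.1, 3.8, 0.7]
width: 0.0174
```

```bash
cat >st.py <<'E'
from h import *
s=manip.get_state();q=s['ee_rot'];from scipy.spatial.transform import Rotation as R
z=R.from_quat(np.r_[q[1:],q[0]]).as_matrix()[:,2]
a=np.arctan2(z[1],z[0]); print(round(s['clock'],2),'yaw',round(a%np.pi-np.pi/2,4),s['position'].round(4),s['contact_force'].round(1),s['moment'].round(3),round(s['width'],4))
E
python3 st.py
```

```text
5.08 yaw -0.046 [0.6039 0.2849 0.2465] [-1.1  3.8  0.7] [ 0.666  0.222 -0.024] 0.0174
```

jog_arm(
  targets=[
    [0.01,[0,0,0],-0.06],
    [0.01,[0,0,0],0],
  ],
)

```text
clock: 5.32
position: [0.6039, 0.2849, 0.2465]
ee_rot: [0.707, -0.706, 0.037, -0.037]
contact_force: [-1.3, 4.9, 1.2]
width: 0.0176
```

```bash
python3 st.py
```

```text
5.33 yaw -0.1052 [0.6039 0.2849 0.2465] [-1.3  4.9  1.2] [ 0.804  0.195 -0.071] 0.0176
```

jog_arm(
  targets=[
    [0.01,[0,0,0],-0.06],
    [0.01,[0,0,0],0],
  ],
)

```text
clock: 5.58
position: [0.6039, 0.285, 0.2465]
ee_rot: [0.705, -0.704, 0.058, -0.058]
contact_force: [-1.4, 4.9, 1.8]
width: 0.0175
```

```bash
python3 st.py
```

```text
5.58 yaw -0.1653 [0.6039 0.285  0.2465] [-1.4  4.9  1.8] [ 0.809  0.229 -0.063] 0.0175
```

jog_arm(
  targets=[
    [0.01,[0,0,0],-0.06],
    [0.01,[0,0,0],0],
  ],
)

```text
clock: 5.82
position: [0.6039, 0.2851, 0.2464]
ee_rot: [0.703, -0.702, 0.079, -0.079]
contact_force: [-1.2, 4.2, 0.7]
width: 0.0174
```

```bash
python3 st.py
```

```text
5.83 yaw -0.225 [0.6039 0.2851 0.2464] [-1.2  4.2  0.7] [ 0.871  0.251 -0.006] 0.0174
```

```bash
python3 - <<'E'
from h import *
a,_=get_image('side');b,_=get_image('top');c,_=get_image('wrist')
z=lambda i,s:cv2.resize(i,s,interpolation=cv2.INTER_CUBIC)
save('m4',np.hstack([z(a[220:320,170:290],(390,325)),z(b[140:240,90:210],(390,325))]));save('w4',c)
E
```

```text
(no output)
```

View pics/m4.png

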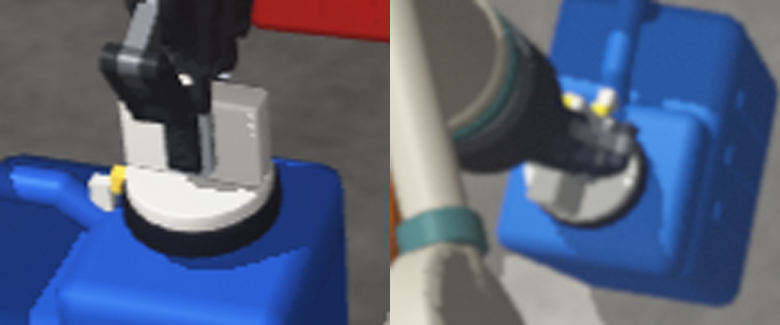

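View pics/w4.png

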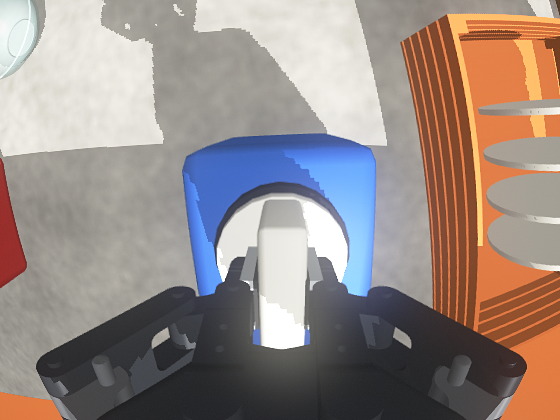

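jog_arm(
  targets=[
    [0.01,[0,0,0],-0.04],
  ],
)

```text
clock: 6.1
position: [0.6039, 0.2851, 0.2465]
ee_rot: [0.702, -0.7, 0.094, -0.093]
contact_force: [-1.4, 5.4, 1.5]
width: 0.0174
```

```bash
python3 st.py
```

```text
6.1 yaw -0.2653 [0.6039 0.2851 0.2465] [-1.4  5.4  1.5] [0.948 0.205 0.263] 0.0174
```

jog_arm(
  targets=[
    [0.01,[0,0,0],-0.04],
  ],
)

```text
clock: 6.22
position: [0.604, 0.2852, 0.2465]
ee_rot: [0.7, -0.698, 0.108, -0.108]
contact_force: [-0.5, 5.1, 1.2]
width: 0.0176
```

```bash
python3 st.py
```

```text
6.22 yaw -0.3055 [0.604  0.2852 0.2465] [-0.5  5.1  1.2] [0.943 0.192 0.104] 0.0176
```

jog_arm(
  targets=[
    [0.01,[0,0,0],-0.04],
  ],
)

```text
clock: 6.35
position: [0.604, 0.2852, 0.2465]
ee_rot: [0.697, -0.696, 0.122, -0.122]
contact_force: [-1.0, 5.3, 1.3]
width: 0.0177
```

```bash
python3 st.py
```

```text
6.35 yaw -0.3459 [0.604  0.2852 0.2465] [-1.   5.3  1.3] [0.914 0.169 0.035] 0.0177
```

jog_arm(
  targets=[
    [0.01,[0,0,0],-0.04],
  ],
)

```text
clock: 6.48
position: [0.604, 0.2853, 0.2465]
ee_rot: [0.695, -0.693, 0.136, -0.136]
contact_force: [-0.3, 5.2, 1.4]
width: 0.0172
```

```bash
python3 st.py
```

```text
6.47 yaw -0.3861 [0.604  0.2853 0.2465] [-0.3  5.2  1.4] [ 1.015  0.142 -0.018] 0.0172
```

jog_arm(
  targets=[
    [0.01,[0,0,0],-0.04],
  ],
)

```text
clock: 6.6
position: [0.604, 0.2853, 0.2464]
ee_rot: [0.692, -0.69, 0.15, -0.149]
contact_force: [-2.2, 5.8, 1.6]
width: 0.0176
```

```bash
python3 st.py
```

```text
6.6 yaw -0.426 [0.604  0.2853 0.2464] [-2.2  5.8  1.6] [0.994 0.227 0.075] 0.0176
```

jog_arm(
  targets=[
    [0.01,[0,0,0],-0.04],
  ],
)

```text
clock: 6.72
position: [0.604, 0.2854, 0.2465]
ee_rot: [0.689, -0.687, 0.163, -0.163]
contact_force: [-0.6, 6.5, 2.1]
width: 0.0176
```

```bash
python3 st.py; python3 - <<'E'
from h import *
a,_=get_image('side');b,_=get_image('top')
z=lambda i,s:cv2.resize(i,s,interpolation=cv2.INTER_CUBIC)
save('m5',np.hstack([z(a[220:320,170:290],(390,325)),z(b[140:240,90:210],(390,325))]))
E
```

```text
6.72 yaw -0.4657 [0.604  0.2854 0.2465] [-0.6  6.5  2.1] [1.006 0.129 0.144] 0.0176
```

View pics/m5.png

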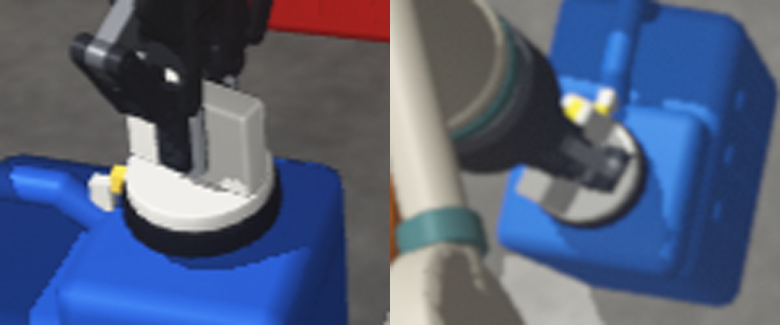

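```bash
python3 - <<'E'
from h import *
b,_=get_image('top')
a=cv2.cvtColor(cv2.imread('pics/top0.png'),cv2.COLOR_BGR2RGB)
for im in (a,b):
    i=im.astype(int);m=((i[...,0]>120)&(i[...,1]>100)&(i[...,2]<i[...,1]*.65)&(abs(i[...,0]-i[...,1])<90)).astype(np.uint8)
    m[:160]=0;m[185:]=0;m[:,:130]=0;m[:,170:]=0
    n,l,s,c=cv2.connectedComponentsWithStats(m)
    for k in range(1,n):
        p=atz('top',c[k],.212);print(s[k,4],c[k],p.round(4),'ang',np.arctan2(p[1]-.2845,p[0]-.604).round(3))
E
```

```text
15 [137.8        172.06666667] [0.6465 0.3101 0.212 ] ang 0.542
2 [147.5 173. ] [0.6442 0.2902 0.212 ] ang 0.142
20 [145.85 173.3 ] [0.6436 0.2936 0.212 ] ang 0.226
9 [154.44444444 173.11111111] [0.6437 0.2761 0.212 ] ang -0.209
```

jog_arm(
  targets=[
    [0.01,[0,0,0],-0.04],
  ],
)

```text
clock: 7.0
position: [0.604, 0.2855, 0.2465]
ee_rot: [0.686, -0.684, 0.177, -0.177]
contact_force: [-1.2, 5.5, 1.6]
width: 0.0176
```

```bash
python3 st.py
```

```text
7.0 yaw -0.5052 [0.604  0.2855 0.2465] [-1.2  5.5  1.6] [1.058 0.128 0.215] 0.0176
```

jog_arm(
  targets=[
    [0.01,[0,0,0],-0.04],
  ],
)

```text
clock: 7.12
position: [0.6041, 0.2855, 0.2465]
ee_rot: [0.682, -0.68, 0.191, -0.19]
contact_force: [-0.9, 5.6, 1.5]
width: 0.0177
```

```bash
python3 st.py
```

```text
7.12 yaw -0.5454 [0.6041 0.2855 0.2465] [-0.9  5.6  1.5] [1.105 0.206 0.2  ] 0.0177
```

jog_arm(
  targets=[
    [0.01,[0,0,0],-0.04],
  ],
)

```text
clock: 7.25
position: [0.6041, 0.2855, 0.2465]
ee_rot: [0.678, -0.676, 0.204, -0.204]
contact_force: [-0.2, 6.8, 0.7]
width: 0.0176
```

```bash
python3 st.py
```

```text
7.25 yaw -0.5857 [0.6041 0.2855 0.2465] [-0.2  6.8  0.7] [1.048 0.123 0.107] 0.0176
```

jog_arm(
  targets=[
    [0.01,[0,0,0],-0.04],
  ],
)

```text
clock: 7.38
position: [0.6041, 0.2856, 0.2465]
ee_rot: [0.674, -0.672, 0.218, -0.218]
contact_force: [-1.1, 5.9, 1.4]
width: 0.0178
```

```bash
python3 st.py
```

```text
7.38 yaw -0.6259 [0.6041 0.2856 0.2465] [-1.1  5.9  1.4] [1.131 0.142 0.013] 0.0178
```

jog_arm(
  targets=[
    [0.01,[0,0,0],0],
    [0.03,[0,0,0],0],
    [0.05,[0,0,0],0],
    [0.08,[0,0,0],0],
    [0.08,[0,0,0],0],
    [0.08,[0,0,0],0],
  ],
)

```text
clock: 8.12
position: [0.6041, 0.2839, 0.2463]
ee_rot: [-0.673, 0.673, -0.218, 0.218]
contact_force: [0.5, 0.2, -0.1]
width: 0.0798
```

```bash
python3 st.py
```

```text
8.12 yaw -0.6269 [0.6041 0.2839 0.2463] [ 0.5  0.2 -0.1] [0.014 0.024 0.029] 0.0798
```

jog_arm(
  targets=[
    [0.08,[0,0,0.02],0],
    [0.08,[0,0,0.04],0],
    [0.08,[0,0,0.04],0],
    [0.08,[0,0,0.03],0],
    [0.08,[-0.04,0,0.03],0],
    [0.08,[-0.05,0,0.0],0],
    [0.08,[-0.06,0,0],0],
    [0.08,[-0.06,0,0],0],
    [0.08,[-0.04,0,0],0],
    [0.08,[0,0,0],0],
  ],
)

```text
clock: 9.38
position: [0.3512, 0.2838, 0.4077]
ee_rot: [0.674, -0.672, 0.217, -0.218]
contact_force: [-0.2, 0.4, -0.1]
width: 0.0805
```

```bash
python3 st.py; python3 - <<'E'
from h import *
a,_=get_image('side');b,d=get_image('top')
z=lambda i,s:cv2.resize(i,s,interpolation=cv2.INTER_CUBIC)
save('m6',np.hstack([z(a[220:320,170:290],(390,325)),z(b[140:240,90:210],(390,325))]));save('t6',b)
m=camera_model('top');K=np.array(m['mtx']);T=np.array(m['world_from_camera'])
v,u=np.mgrid[155:215,115:170];D=d[155:215,115:170]
P=np.stack([(u-K[0,2])/K[0,0]*D,-(v-K[1,2])/K[1,1]*D,-D],-1).reshape(-1,3)@T[:3,:3].T+T[:3,3]
b=P[(P[:,2]>.264)&(P[:,2]<.272)];print(len(b),b.mean(0),cv2.minAreaRect((b[:,:2]*1000).astype(np.float32)))
c=b[:,:2]-b[:,:2].mean(0);w=np.linalg.svd(c,full_matrices=False)[2][0];print('bar angle',np.arctan(w[1]/w[0]))
E
```

```text
9.38 yaw -0.6243 [0.3512 0.2838 0.4077] [-0.2  0.4 -0.1] [-0.006 -0.012 -0.007] 0.0805
330 [0.60396992 0.28402423 0.2679793 ] ((604.3348388671875, 284.5675048828125), (18.847862243652344, 65.76703643798828), 52.015193939208984)
bar angle -0.6758979327818435
```

View pics/m6.png

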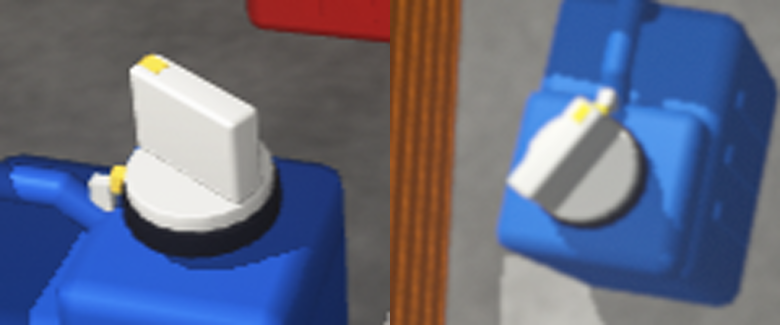

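View pics/t6.png

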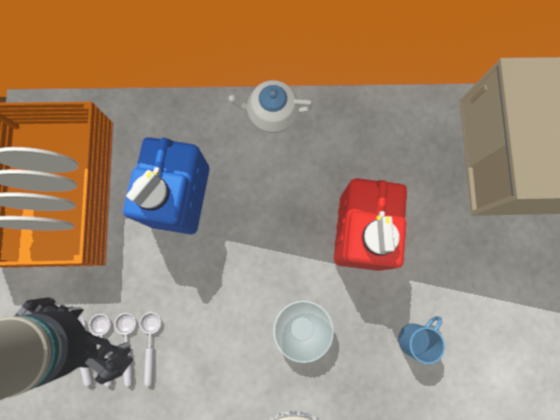

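```bash
python3 -c "
from rig import sign_off;print(sign_off())"
```

```text
the job is handed in; nothing more can be done
None
```

I tightened the blue can's cap, felt the ratchet click, let go and backed the arm away. The job was handed in at about 9.5 s.

- **Grip:** I pinched the bar across its thickness (fingers read 17.6 mm) and turned it clockwise. The bar's measured angle went from about +0.20 to −0.67 rad, a total of about 0.87 rad.
- **Tightness:** The yellow nub reached the white peg after about 0.35 rad and stayed there while the bar kept turning. It still stands at the peg in the last pictures.
- **Clicks:** The turning moment peaked at about 0.26 and 0.21 N m, about 0.26 rad apart, and eased after each peak. The estimated slip is about 0.5 rad. That means at least one click, probably two, and well under the limit of three. I can't say for sure whether the second one counts, because the estimate falls right at the second click.
- **Last checks:** The tool force was about zero with the gripper open and clear. The red can's cap looks unmoved in the top picture; I judged that by eye and did not measure its angle.
- **Small mismatch:** The bar ended about 0.04 rad further round than the tool's last angle. Either it settled when released or the measurement is slightly off.

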